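Log the oil batch and show a turned leg to the inspection camera

ROBOT

A 7-joint arm with a two-finger parallel gripper is mounted at the origin on the work surface. World frame = base frame: x ahead of the robot, y to its left, z up, the work surface at z = 0. Lengths are in m, angles in rad, forces in N, time in s.
With the tool pointing down it reaches from about 0.4 to 0.85 m from the base axis. Payload 4.5 kg.
Tool frame: the origin (TCP) lies midway between the tips of the shut fingers; the grasp point (between the pads) lies r.grip_point_offset behind it (r.grip_point_offset is the distance from the TCP to the grasp point, in m); z points along the fingers, y is the line along which they close (so a half turn about z gives the same grasp; the last joint's range is limited). The gripper opens to 88 mm and grips with 3 to 60 N. Pads are 18 mm wide; open, the fingers measure 123 mm over their backs; the gripper's body (75 mm by 187 mm) begins 45 mm behind the grasp point.
Start: joints at [1.345, 0.689, -0.195, 1.565, 0.157, 0.902, -0.215], TCP at [0.161, -0.604, 0.239] pointing down, gripper open.
Joint ranges: [-3.01, 3.01], [-0.46, 2.08], [-1.47, 1.51], [0.13, 2.56], [-1, 4.14], [0.04, 2.09], [-2.66, 2.66]. Speed limits (rad/s): [2.57, 2.57, 3.14, 3.14, 3.14, 3.14, 3.14].

INTERFACE

Orientations are given as a unit quaternion [x, y, z, w].
In Python, from plant import r gives the robot as it stands.
- The arm moves only by the shell command python3 -m jog 'ROWS' [FORCE]. ROWS is JSON, a list of rows, each an object of numbers: "wx", "wy", "wz": the turn, a rotation vector about the world's x, y, z as a fraction of full scale; "dx", "dy", "dz": the shift along the world's x, y, z as a fraction of full scale; "hand": the closure, from 0 (fully open) to 1 (shut). In form: [{"wx": .., "wy": .., "wz": .., "dx": .., "dy": .., "dz": .., "hand": ..}, ...]. A call has 1 to 5 rows; each row shifts and turns the commanded pose from where the row before left it; what a row does not reach is not made up. Full scale, the value 1, is 0.25 m for a shift and 2 rad for a turn. A row lasts 1/12 s, in which the tool goes at most 41.7 mm and 7.16 degrees, less where a joint would pass 70% of its speed; a pose out of reach is approached as far as the arm can. A call with a number of a shift or a turn outside -1 to 1 is refused whole. A call with a gripper value outside its range is refused whole. The fingers move at their own pace and stop on an object; FORCE is the grip in N (left out, the last holds). Time passes only in rows, so rows that do not move let the fingers close. It gives the time, the measured TCP pose, the force, the opening and the grip force at its end, in the units of the state.
- r.get_state(): the state, without advancing time (a new reading comes with each control period).
- r.snapshot(name): name is "scene" or "top"; returns the picture (384x512x3 uint8, red, green, blue); there is no depth.
- r.camera_info(name): a dict with "mtx" (3x3 intrinsics, pixels), "R" (3x3) and "t" (3): a world point X has camera coordinates R X + t. Camera axes: x right, y down, z forward; pixel columns grow to the right and rows downward; lengths in m; the calibration is good to about 2 mm. A picture is of the moment at which its call begins. camera_info takes no time and is no camera call.
- r.finish_job(): hands the job in; it is judged then, once.
Trained networks look in the newest picture that a camera, given by its name, has taken for a name from the list of things; names that differ only in an ending like _2 or _b are one class to them, and where a whole thing is asked for, a point or a joint stands for the part that bears it (a point fixed in the world has none). Each returns a list of dicts, best first, with "p" (0 to 1); they miss things now and then, are a little off and sometimes report something else, mostly with a low value. They report only what shows in the picture. A call takes as long as a camera call.
- r.search_frame(camera, query): "bbox" ([left, top, right, bottom] in pixels, round what is visible of it).
- r.masks_of(camera, query): "region" (384x512 bool, what is visible of it) and "bbox" ([left, top, right, bottom] in pixels, round what is visible of it).
The state is a dict: "clock": time; "q": joint angles; "qd": joint speeds; "joint_torque": joint torques, N m; "tool_pos": TCP position; "eef_rot": TCP orientation; "contact_force": force on the tool from outside, world axes, zero at the start; "moment": the same for the moment, N m; "opening": opening from 0.0 (shut) to 1.0 (fully open); "finger_force": force on a finger pad.
Only numpy, scipy, OpenCV 4.12 (cv2) and the standard library are available. Lean on these libraries where they do the work, as an engineer would, in place of code of your own. Each camera call takes 0.05 s, during which the arm holds its last target. There are 200 camera calls.

TASK

Turn the small oil tin where it stands so that its bar label squarely faces the code reader, and let go of it. Then take the turned leg with the tenon out of the drying rack and hold it up in the air in front of the inspection camera: in the middle of the lens's line of sight and in line with it, the tenon end facing the lens and about 12 cm from it. Finish holding it still there, without touching the camera or its stand, and leave everything else where it is.

Things in the scene. Friction and masses are not known exactly. Their poses are not given: they have to be found in the camera images.
- tin: Small round bare-steel tin, 56 mm diameter, 70 mm high, about 160 g, loose, standing before the code reader. Origin: centre of its underside. Its +x points out through the middle of its paper label with black bars (43 mm wide, z 13 to 54 mm). A 12 mm wide paper seal strip runs from the label up over the lid to its middle, so it shows from above which way the label faces.
- label (a point): Middle of the label on the small tin's side, 28 mm from its axis and 34 mm above its underside; turns with the tin.
- reader: Fixed code reader: black block 60 (x) x 56 x 48 mm, top 60 mm above the bench, on a steel bracket. It looks level along its own -x. Origin: on the bench under the block. The small tin's axis stands 95 to 130 mm from the window, within 12 mm of straight in front of it.
- window (a point): Middle of the reader's window, 28 mm in front (-x) of its origin and 36 mm above the bench; axes as the reader's.
- rack: Wooden drying rack, fixed: two rails along its y (270 mm long, 12 wide, 30 high) at x = -50 and +50 mm, tied only at the ends, open to the bench between. Three places at y = -85, 0, +85 mm, each a pair of bevelled cleats 14 mm high on each rail, forming a V. Origin: on the bench at its middle. Turned pieces lie along its x, their axis 48 mm above the bench.
- leg: Turned leg of light wood, 85 g, loose, in any of the rack's three places; the only piece with a tenon. Round about its x, +x to the tenon. Origin: on its axis, mid waist, near its balance point. Waist 24 mm diameter, x -24 to +24 mm; bands 32 mm diameter from 34 to 64 mm either side; cone to 20 mm diameter at -84; tenon 16 mm diameter, +64 to +92. Roll does not matter.
- tenon (a point): Centre of the leg's tenon end face, 92 mm from the leg's origin along its +x.
- blank: Plain straight round blank in the rack, same wood, 32 mm diameter, 150 mm long, no tenon. Origin at its middle. Leave it.
- spindle: Turned spindle in the rack, same wood, 156 mm long, 32 mm diameter ends, two thin necks and a bead between, no tenon. Origin at its middle. Leave it.
- stand: Camera stand, fixed: base plate 200 x 150 x 12 mm with its origin under the plate's middle, steel column 25 mm in diameter and 450 mm high at x = +55 mm. A clamp carriage on it carries the camera out over the plate along -x; how high it is set differs.
- lens (a point): Middle of the camera's lens, about 93 mm in front (-x) of the column, 31 to 36 cm above the bench, inside a ring lamp of 58 mm diameter. Its -x is the line of sight, sloping down 25 degrees from level; its y is level. The tenon end belongs 120 mm along -x from here, the leg's +x pointing along this +x.
- big_tin: Larger bare-steel tin, 80 mm diameter, 105 mm high, no label. Leave it.
- wax: Jar of wax, 64 mm diameter, 50 mm high. Leave it.
- brush: Flat brush lying on the bench. Leave it.
- sander: Cork sanding block 110 x 62 x 28 mm. Leave it.
- tape: Tape measure 66 x 34 x 62 mm. Leave it.
- chisel: Wood-handled chisel, 26 cm long, lying. Leave it.
- offcut: Wood offcut 100 x 44 x 38 mm. Leave it.

How it is judged:
On the way, in this order (a step that is already met when the one before it is completed fails the run):
1. the small tin's label faces the code reader, the tin upright in its place and let go (x of window in the frame of tin above 0.05 m and y of window in the frame of tin between -0.025 and 0.025 m and y of tin in the frame of window between -0.035 and 0.035 m and distance of tin from where it was at the start of the episode below 0.03 m and angle between tin's own z axis and vertical below 0.1 rad and height (world z) of tin below 0.006 m and contact force between the fingers and tin below 0.1 N), for 0.3 s.
2. the leg is lifted clear of the rack in the fingers (height (world z) of leg above 0.12 m and contact force between the fingers and leg above 0.5 N), for 0.2 s.
At the end, for the whole second after the job is handed in: Leg held still in the air: tenon end 95-145 mm before the lens, within 18 mm of its line of sight, leg within 0.2 rad of that line, tenon to the lens. Tin let go, upright, within 30 mm of its place, window within 25 mm of the label's straight-out line. Other rack pieces within 20 mm (all of step 1 and x of tenon in the frame of lens between -0.145 and -0.095 m and y of tenon in the frame of lens between -0.018 and 0.018 m and z of tenon in the frame of lens between -0.018 and 0.018 m and angle between the x axis of leg and the x axis of lens, either way round below 0.2 rad and x of lens in the frame of leg above 0.15 m and height (world z) of leg above 0.15 m and linear speed of leg below 0.03 m/s and angular speed of leg below 0.3 rad/s and contact force between the fingers and leg above 0.5 N and contact force between leg and stand below 0.1 N and distance of each of blank, spindle from where it was at the start of the episode below 0.02 m); the arm keeps its last pose, push and grip.
It fails at once if the camera or its stand is touched (contact force between stand and anything else above 1 N).
It fails at once if the small tin is tipped or lifted off the bench (angle between tin's own z axis and vertical above 0.35 rad or height (world z) of tin above 0.03 m).
It fails at once if another turned piece or a bystander is moved from its place (distance of any of blank, spindle, big_tin, wax, brush, sander, tape, chisel, offcut from where it was at the start of the episode above 0.03 m).
It also fails if it takes over 69 s, if anything falls off the work surface, if the arm or the gripper's body presses on something with over 40 N, if the wrist force passes 120 N, or if a joint passes its speed limit or range.

## Working session

There is one attempt and no reset: what is moved stays moved. The work goes in short steps, Python scripts to look and compute and a shell command to move; the robot and the scene stay as the last step left them, time stands still between calls to the robot, and variables do not carry over. Pictures are saved under pics/ and viewed, at most 10 in all, crops included, and the job is handed in when it is done.

```bash
ls; mkdir -p pics; python3 - <<'E'
from plant import r
import cv2,numpy as np
for n in("scene","top"):
    im=r.snapshot(n); cv2.imwrite(f"pics/{n}0.png",cv2.cvtColor(cv2.resize(im,(800,600)),cv2.COLOR_RGB2BGR))
    c=r.camera_info(n); print(n,np.round(c["mtx"],1).tolist(),np.round(c["R"],3).tolist(),np.round(c["t"],3).tolist(), (-c["R"].T@c["t"]).round(3))
    for q in("tin","label","reader","window","rack","leg","tenon","blank","spindle","stand","lens","big_tin","wax"):
        print(q,[(np.round(d["bbox"]).tolist(),round(d["p"],2)) for d in r.search_frame(n,q)[:3]])
print(r.get_state(),r.grip_point_offset)
E
```

```text
pics
scene [[376.5, 0.0, 249.9], [0.0, 376.5, 192.8], [0.0, 0.0, 1.0]] [[-0.118, 0.993, -0.003], [0.825, 0.096, -0.557], [-0.553, -0.068, -0.83]] [0.072, -0.309, 1.684] [1.195 0.072 1.227]
tin [([325.0, 226.0, 346.0, 248.0], 0.83)]
label [([325.0, 224.0, 343.0, 249.0], 0.6)]
reader [([368.0, 227.0, 395.0, 252.0], 0.6)]
window [([366.0, 225.0, 409.0, 253.0], 0.86)]
rack [([205.0, 204.0, 288.0, 256.0], 0.88)]
leg [([232.0, 208.0, 257.0, 245.0], 0.56)]
tenon [([231.0, 205.0, 258.0, 247.0], 0.89)]
blank [([210.0, 198.0, 239.0, 232.0], 0.73), ([364.0, 226.0, 392.0, 252.0], 0.48)]
spindle [([254.0, 213.0, 280.0, 256.0], 0.64)]
stand [([101.0, 172.0, 187.0, 276.0], 0.8), ([256.0, 268.0, 273.0, 294.0], 0.73)]
lens [([102.0, 173.0, 156.0, 250.0], 0.7)]
big_tin [([300.0, 268.0, 333.0, 301.0], 0.9)]
wax [([210.0, 263.0, 226.0, 287.0], 0.67)]
top [[357.2, 0.0, 253.0], [0.0, 357.2, 190.0], [0.0, 0.0, 1.0]] [[-0.023, -1.0, 0.0], [-0.995, 0.022, -0.098], [0.098, -0.002, -0.995]] [-0.001, 0.541, 1.152] [ 0.426 -0.011  1.199]
tin [([150.0, 177.0, 170.0, 195.0], 0.72)]
label [([152.0, 176.0, 170.0, 19
[... 819 characters left out ...]
, 'q': array([ 1.34479695,  0.68910565, -0.19458571,  1.56529979,  0.1572972 ,
        0.90252343, -0.21509489]), 'qd': array([ 0.0005148 , -0.00105346,  0.00130649, -0.00056969,  0.00014944,
       -0.00077992, -0.00244315]), 'joint_torque': array([-1.17879749e-04, -5.27482438e+01, -1.26715723e+00, -1.53739840e+01,
       -5.19350788e-02, -7.89115747e-04,  2.19138201e-05]), 'tool_pos': array([ 0.16057418, -0.60403601,  0.23873888]), 'eef_rot': array([9.91573941e-01, 1.29541960e-01, 2.95403711e-06, 2.30829197e-05]), 'contact_force': array([-0.28017178, -0.24601984, -0.31457675]), 'moment': array([0.05038122, 0.04478011, 0.01701934]), 'finger_force': 0.0, 'opening': 0.9992834865895811} 0.0187
```

View pics/scene0.png

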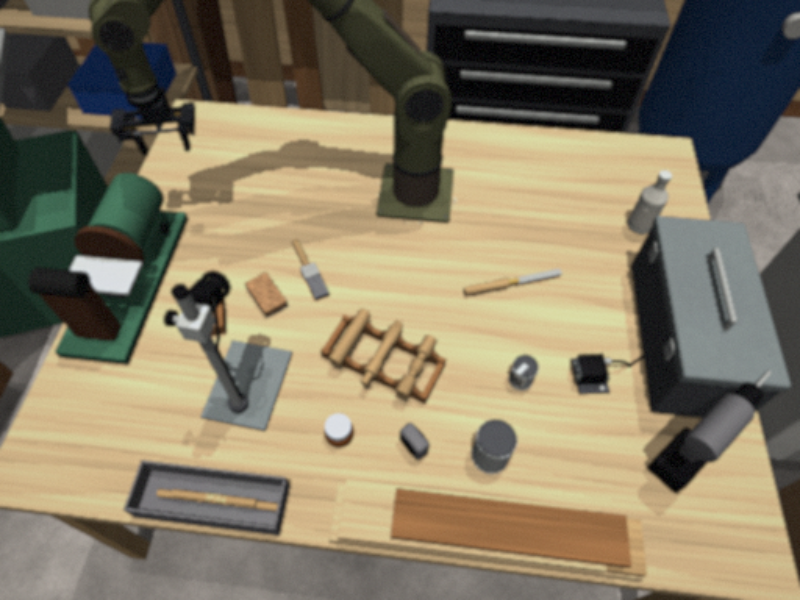

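View pics/top0.png

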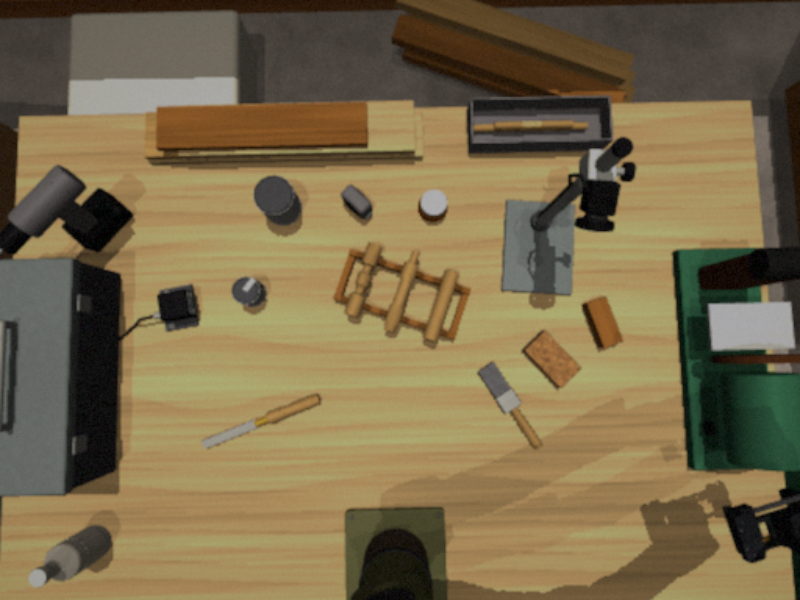

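The scene view shows the tin at (523,371), the reader at (590,370), the rack at (383,355) and the stand at about (230,350). The top view shows the tin's seal strip at (248,288), and the leg in the middle place with its tenon end up at about (413,257). Next I'll crop closer.

```bash
python3 - <<'E'
from plant import r
import cv2,numpy as np
def crop(im,x,y,w,h,W,H): return cv2.resize(im[y:y+h,x:x+w],(W,H),interpolation=cv2.INTER_CUBIC)
t=r.snapshot("top"); s=r.snapshot("scene")
np.save("t0.npy",t);np.save("s0.npy",s)
a=crop(t,92,165,80,60,400,300); b=crop(t,310,85,100,75*1,400,300); c=crop(t,310,120,80,60,400,300)
d=crop(s,95,165,100,75,400,300); e=crop(t,210,150,100,75,400,300)
o=np.vstack([np.hstack([a,e]),np.hstack([b if 0 else crop(t,310,85,140,105,400,300),crop(s,95,165,140,105,400,300)])])
cv2.imwrite("pics/c1.png",o[:,:,::-1])
E
```

```text
(no output)
```

View pics/c1.png

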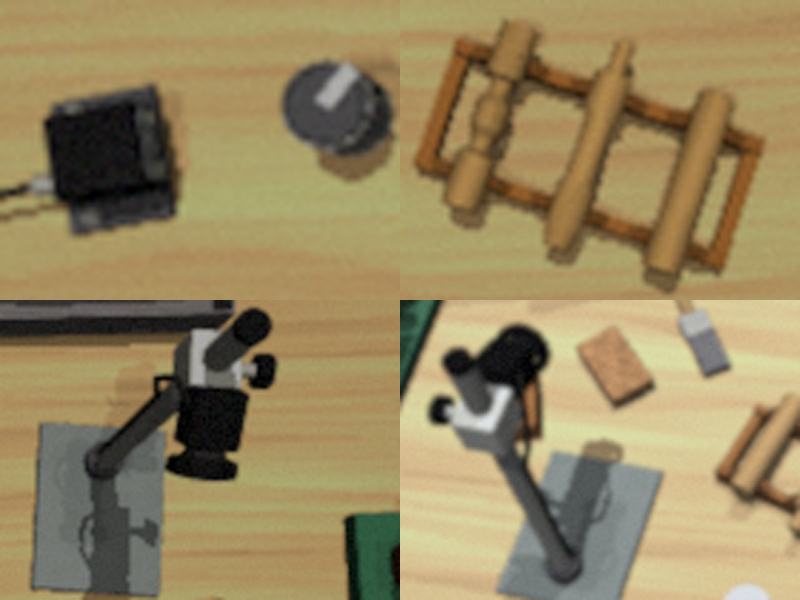

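The crops show the strip running from the lid centre (325,105) to (352,68), so the label faces roughly +x/−y, away from the reader on the left. The leg's tenon tip is at (625,42) and its cone tip at (560,255). The lamp's edge in the top view is at (202,466). Next I'll fit the poses.

```bash
cat > h.py <<'E'
import numpy as np
from plant import r
from scipy.optimize import least_squares
C={n:r.camera_info(n) for n in("scene","top")}
def proj(n,X):
    c=C[n]; p=c["mtx"]@(c["R"]@np.asarray(X,float)+c["t"]); return p[:2]/p[2]
def back(n,uv,z):
    c=C[n]; d=c["R"].T@np.linalg.solve(c["mtx"],[uv[0],uv[1],1]); o=-c["R"].T@c["t"]; return o+d*(z-o[2])/d[2]
E
python3 - <<'E'
from h import *
import cv2
a=lambda x,y:(92+x/5,165+y/5)
lid=back("top",a(329,106),.07); p0=back("top",a(324,104),.07);p1=back("top",a(351,69),.07)
print("lid",lid,"strip",p0,p1,"ang",np.degrees(np.arctan2(*(p1-lid)[1::-1])),np.degrees(np.arctan2(*(p1-p0)[1::-1])))
m=[d for d in r.masks_of("top","tin") if d["p"]>.4]; 
ms=r.masks_of("scene","tin")
for n,M in(("top",m),("scene",ms)):
    if M:
        v,u=np.nonzero(M[0]["region"]); print(n,"tin mask",u.mean(),v.mean(),M[0]["p"],back(n,(u.mean(),v.mean()),.045))
print("reader top corners",[back("top",a(*q),.06).round(3).tolist() for q in((48,115),(133,102),(143,186),(60,200))])
for n in("top","scene"):
  for q in("reader","leg","blank","spindle"):
    M=r.masks_of(n,q)
    if M:
        v,u=np.nonzero(M[0]["region"]); z={"reader":.05}.get(q,.052)
        P=np.array([back(n,(x,y),z)[:2] for x,y in zip(u,v)]); w,V=np.linalg.eigh(np.cov(P.T)); e=V[:,1]; s=(P-P.mean(0))@e
        print(n,q,round(M[0]["p"],2),P.mean(0).round(4),"ext",s.min().round(3),s.max().round(3),"ang",np.degrees(np.arctan2(e[1],e[0])).round(1))
b=lambda x,y:(210+x/4,150+y/4)
print("leg hand",back("top",b(225,42),.05),back("top",b(159,255),.05))
# stand fit
f=1/1.5625
obs=[("top",(508*f,200*f),(100,75,12)),("top",(574*f,203*f),(100,-75,12)),("top",(571*f,294*f),(-100,-75,12)),("top",(503*f,291*f),(-100,75,12)),
("scene",(232*f,342*f),(-100,-75,12)),("scene",(292*f,350*f),(-100,75,12)),("scene",(265*f,428*f),(100,75,12)),("scene",(204*f,417*f),(100,-75,12)),
("top",(401,92.7),(55,0,450)),("top",(345,141.7),(55,0,12)),("scene",(115.4,185.3),(55,0,450)),("scene",(150,256),(55,0,12))]
def res(p,sx=1):
    out=[]
    for n,uv,X in obs:
        X=np.array(X)/1000.; c,s=np.cos(p[2]),np.sin(p[2])
        out.append(proj(n,[p[0]+c*X[0]-s*X[1],p[1]+s*X[0]+c*X[1],X[2]])-uv)
    return np.array(out)
for variant in("100x75","75x100"):
    if variant=="75x100": 
        obs=[(n,uv,(np.sign(X[0])*75 if X[2]==12 and X[1] else X[0],np.sign(X[1])*100,X[2])) for n,uv,X in obs]
    R=least_squares(lambda p:res(p).ravel(),[.45,-.3,0],loss="soft_l1"); print(variant,R.x,np.round(res(R.x),1).tolist())
# lamp triangulate
g=lambda p:np.r_[proj("top",p)-(380.7,143.1),proj("scene",p)-(135.3,186)]
L=least_squares(g,[.55,-.35,.33]); print("lamp",L.x,L.fun)
E
```

```text
lid [0.5558622  0.28882108 0.07      ] strip [0.55721403 0.2920054  0.07      ] [0.57927533 0.27488924 0.07      ] ang -30.754488444007947 -37.805934865801106
top tin mask 159.71142857142857 185.78857142857143 0.54 [0.55995318 0.28925067 0.045     ]
scene tin mask 334.0947712418301 238.36601307189542 0.72 [0.5643143  0.29031102 0.045     ]
reader top corners [[0.555, 0.472, 0.06], [0.562, 0.417, 0.06], [0.508, 0.41, 0.06], [0.501, 0.463, 0.06]]
top reader 0.59 [0.5253 0.4446] ext -0.053 0.122 ang 112.3
top leg 0.93 [ 0.5482 -0.0273] ext -0.091 0.079 ang 160.6
top blank 0.67 [ 0.5181 -0.1065] ext -0.077 0.072 ang 160.4
top spindle 0.77 [0.578  0.0523] ext -0.08 0.076 ang 160.8
scene reader 0.92 [0.5478 0.4397] ext -0.055 0.053 ang 173.5
scene leg 0.39 [ 0.5989 -0.3756] ext -0.207 0.251 ang -140.8
scene blank 0.82 [ 0.5233 -0.1101] ext -0.075 0.085 ang 161.5
scene spindle 0.89 [0.5775 0.0513] ext -0.081 0.088 ang 159.8
leg hand [ 0.63450353 -0.0589883   0.05      ] [ 0.46246872 -0.00146481  0.05      ]
100x75 [ 0.64418084 -0.32559531 -0.08022496] [[-1.4, -0.3], [0.5, 0.3], [0.9, 0.5], [-0.5, -0.1], [-0.7, -1.7], [-0.4, 0.0], [-0.2, 0.8], [-2.9, -0.3], [-3.6, 2.3], [0.4, 0.2], [-0.3, 1.6], [2.9, 2.6]]
75x100 [ 0.64539904 -0.32177815 -0.25621652] [[-5.7, 1.7], [9.8, 13.2], [2.9, -2.2], [-12.0, -14.0], [-3.3, 0.2], [6.8, 12.6], [4.5, -0.5], [-7.1, -13.2], [-0.9, 2.4], [2.1, 0.3], [-2.5, 1.2], [1.3, 2.4]]
lamp [ 0.61887245 -0.32925481  0.33933617] [ 0.30758623 -0.04772324  0.36361682  0.0854052 ]
```

```bash
python3 -m jog '[{"dx":0.085,"dy":0.136,"wz":0.015,"hand":0},{"dx":0.085,"dy":0.136,"wz":0.015,"hand":0},{"dx":0.085,"dy":0.136,"wz":0.015,"hand":0},{"dx":0.085,"dy":0.136,"wz":0.015,"hand":0},{"dx":0.085,"dy":0.136,"wz":0.015,"hand":0}]' && python3 -m jog '[{"dx":0.085,"dy":0.136,"wz":0.015,"hand":0},{"dx":0.085,"dy":0.136,"wz":0.015,"hand":0},{"dx":0.085,"dy":0.136,"wz":0.015,"hand":0},{"dx":0.085,"dy":0.136,"wz":0.015,"hand":0},{"dx":0.085,"dy":0.136,"wz":0.015,"hand":0}]'
python3 - <<'E'
from h import *
print(r.get_state()["q"].round(2), back("top",(179.5,129),.09))
# strip angle: bright pixels on lid
t=np.load("t0.npy").astype(float).mean(2); 
w=t[174:196,148:174]; v,u=np.nonzero(w>150); print(np.round(w[:14]).astype(int)[:, ::1].tolist())
E
```

```text
[ 1.34  0.69 -0.19  1.57  0.16  0.9  -0.22] [0.73469483 0.21531388 0.09      ]
[[141, 140, 140, 143, 143, 142, 141, 140, 139, 141, 141, 142, 140, 141, 140, 140, 138, 139, 138, 141, 136, 137, 142, 142, 139, 138], [142, 139, 143, 142, 143, 140, 144, 143, 142, 142, 143, 141, 139, 139, 132, 134, 136, 134, 135, 134, 134, 134, 138, 142, 140, 140], [145, 143, 144, 147, 140, 142, 140, 144, 139, 128, 137, 141, 132, 132, 127, 128, 126, 127, 124, 129, 125, 124, 132, 137, 142, 141], [138, 141, 140, 141, 142, 137, 118, 115, 105, 91, 108, 117, 131, 142, 123, 121, 117, 116, 115, 118, 113, 113, 118, 131, 135, 137], [134, 136, 133, 124, 119, 96, 70, 67, 63, 70, 75, 100, 149, 160, 138, 110, 106, 109, 106, 108, 106, 106, 109, 118, 126, 129], [132, 130, 125, 101, 70, 55, 61, 71, 72, 73, 83, 132, 163, 170, 159, 125, 89, 93, 106, 111, 116, 113, 114, 113, 123, 132], [137, 130, 104, 75, 65, 66, 69, 71, 72, 85, 127, 162, 169, 171, 160, 118, 72, 66, 89, 112, 121, 122, 121, 124, 123, 134], [136, 109, 73, 62, 68, 71, 73, 71, 78, 120, 161, 172, 170, 158, 116, 72, 73, 74, 64, 89, 111, 123, 125, 122, 124, 134], [124, 84, 60, 68, 71, 70, 73, 71, 96, 146, 171, 170, 163, 127, 76, 58, 65, 76, 57, 33, 80, 114, 123, 123, 124, 130], [115, 68, 60, 74, 72, 71, 71, 93, 138, 162, 170, 171, 145, 92, 73, 66, 59, 70, 59, 19, 50, 89, 114, 121, 121, 132], [103, 61, 68, 74, 72, 72, 79, 130, 164, 167, 170, 155, 107, 66, 74, 62, 63, 69, 67, 53, 51, 80, 110, 121, 124, 131], [97, 65, 72, 72, 69, 70, 77, 117, 148, 161, 156, 111, 70, 68, 70, 67, 63, 82, 77, 52, 48, 68, 112, 123, 125, 133], [96, 62, 68, 69, 68, 69, 68, 77, 98, 128, 115, 77, 68, 71, 74, 68, 68, 93, 79, 38, 40, 54, 92, 118, 124, 134], [104, 64, 70, 67, 72, 70, 71, 71, 68, 78, 78, 71, 72, 73, 72, 64, 59, 77, 71, 38, 38, 49, 80, 115, 132, 137]]invalid input
```

```bash
python3 -m jog '[{"wx":0,"wy":0,"wz":0.015,"dx":0.085,"dy":0.136,"dz":0,"hand":0},{"wx":0,"wy":0,"wz":0.015,"dx":0.085,"dy":0.136,"dz":0,"hand":0},{"wx":0,"wy":0,"wz":0.015,"dx":0.085,"dy":0.136,"dz":0,"hand":0},{"wx":0,"wy":0,"wz":0.015,"dx":0.085,"dy":0.136,"dz":0,"hand":0},{"wx":0,"wy":0,"wz":0.015,"dx":0.085,"dy":0.136,"dz":0,"hand":0}]'
python3 - <<'E'
from h import *
print(r.get_state()["q"].round(2))
t=np.load("t0.npy").astype(float).mean(2); v,u=np.nonzero(t[178:188,154:164]>125); P=np.array([back("top",(x+154,y+178),.07)[:2] for x,y in zip(u,v)])
w,V=np.linalg.eigh(np.cov(P.T)); print("strip",P.mean(0),np.sqrt(w*12),np.degrees(np.arctan2(-V[1,1],-V[0,1])))
E
```

```text
clock: 2.42
tool_pos: [0.2675, -0.4325, 0.2389]
eef_rot: [0.979, 0.204, 0.0, 0.0]
contact_force: [1.3, -0.3, -0.5]
opening: 1.0
finger_force: 0.0
[ 1.07  0.54 -0.23  1.91  0.18  0.71 -0.42]
strip [0.57039479 0.28505113] [0.01201527 0.0308287 ] -39.95489702948126
```

```bash
python3 -m jog '[{"wx":0,"wy":0,"wz":0.015,"dx":0.085,"dy":0.136,"dz":0,"hand":0},{"wx":0,"wy":0,"wz":0.015,"dx":0.085,"dy":0.136,"dz":0,"hand":0},{"wx":0,"wy":0,"wz":0.015,"dx":0.085,"dy":0.136,"dz":0,"hand":0},{"wx":0,"wy":0,"wz":0.015,"dx":0.085,"dy":0.136,"dz":0,"hand":0},{"wx":0,"wy":0,"wz":0.015,"dx":0.085,"dy":0.136,"dz":0,"hand":0}]' >/dev/null
python3 -m jog '[{"wx":0,"wy":0,"wz":0.015,"dx":0.05,"dy":0.15,"dz":0,"hand":0},{"wx":0,"wy":0,"wz":0.015,"dx":0.05,"dy":0.15,"dz":0,"hand":0},{"wx":0,"wy":0,"wz":0.015,"dx":0.05,"dy":0.15,"dz":0,"hand":0},{"wx":0,"wy":0,"wz":0.015,"dx":0.05,"dy":0.15,"dz":0,"hand":0},{"wx":0,"wy":0,"wz":0.015,"dx":0.05,"dy":0.15,"dz":0,"hand":0}]' >/dev/null
python3 -m jog '[{"wx":0,"wy":0,"wz":0.015,"dx":0.05,"dy":0.15,"dz":0,"hand":0},{"wx":0,"wy":0,"wz":0.015,"dx":0.05,"dy":0.15,"dz":0,"hand":0},{"wx":0,"wy":0,"wz":0.015,"dx":0.05,"dy":0.15,"dz":0,"hand":0},{"wx":0,"wy":0,"wz":0.015,"dx":0.05,"dy":0.15,"dz":0,"hand":0},{"wx":0,"wy":0,"wz":0.015,"dx":0.05,"dy":0.15,"dz":0,"hand":0}]' >/dev/null
python3 -m jog '[{"wx":0,"wy":0,"wz":0,"dx":0.05,"dy":0.145,"dz":0,"hand":0},{"wx":0,"wy":0,"wz":0,"dx":0.05,"dy":0.145,"dz":0,"hand":0},{"wx":0,"wy":0,"wz":0,"dx":0.05,"dy":0.145,"dz":0,"hand":0},{"wx":0,"wy":0,"wz":0,"dx":0.05,"dy":0.14,"dz":0,"hand":0},{"wx":0,"wy":0,"wz":0,"dx":0.04,"dy":0.13,"dz":0,"hand":0}]'
python3 -c "
from plant import r;print(r.get_state()['q'].round(2))"
```

```text
clock: 4.08
tool_pos: [0.5586, 0.2897, 0.2388]
eef_rot: [0.909, 0.417, 0.0, -0.0]
contact_force: [0.8, -0.1, 0.4]
opening: 1.001
finger_force: 0.0
[-0.41  0.7  -0.27  1.55  0.21  0.92 -1.45]
```

```bash
python3 -m jog '[{"wx":0,"wy":0,"wz":0,"dx":0,"dy":0.002,"dz":-0.15,"hand":0},{"wx":0,"wy":0,"wz":0,"dx":0,"dy":0,"dz":-0.15,"hand":0},{"wx":0,"wy":0,"wz":0,"dx":0,"dy":0,"dz":-0.15,"hand":0},{"wx":0,"wy":0,"wz":0,"dx":0,"dy":0,"dz":-0.15,"hand":0},{"wx":0,"wy":0,"wz":0,"dx":0,"dy":0,"dz":-0.15,"hand":0}]' >/dev/null
python3 -m jog '[{"wx":0,"wy":0,"wz":0,"dx":0,"dy":0,"dz":-0.08,"hand":0},{"wx":0,"wy":0,"wz":0,"dx":0,"dy":0,"dz":-0.035,"hand":0},{"wx":0,"wy":0,"wz":0,"dx":0,"dy":0,"dz":0,"hand":0},{"wx":0,"wy":0,"wz":0,"dx":0,"dy":0,"dz":0,"hand":0.5},{"wx":0,"wy":0,"wz":0,"dx":0,"dy":0,"dz":0,"hand":0.6}]' 12
python3 -m jog '[{"wx":0,"wy":0,"wz":0,"dx":0,"dy":0,"dz":0,"hand":0.7},{"wx":0,"wy":0,"wz":0,"dx":0,"dy":0,"dz":0,"hand":0.7},{"wx":0,"wy":0,"wz":0,"dx":0,"dy":0,"dz":0,"hand":0.7},{"wx":0,"wy":0,"wz":0,"dx":0,"dy":0,"dz":0,"hand":0.7},{"wx":0,"wy":0,"wz":0,"dx":0,"dy":0,"dz":0,"hand":0.7}]' 12
```

```text
clock: 4.92
tool_pos: [0.5594, 0.2885, 0.0244]
eef_rot: [0.909, 0.417, 0.002, -0.0]
contact_force: [-0.6, -0.6, 0.5]
opening: 0.873
finger_force: 0.0
clock: 5.33
tool_pos: [0.5584, 0.2885, 0.0237]
eef_rot: [0.909, 0.417, 0.001, -0.0]
contact_force: [-1.1, 0.7, 6.3]
opening: 0.631
finger_force: 12.0
```

```bash
python3 -m jog '[{"wx":0,"wy":0,"wz":0.05,"dx":0,"dy":0,"dz":0,"hand":0.7},{"wx":0,"wy":0,"wz":0.05,"dx":0,"dy":0,"dz":0,"hand":0.7},{"wx":0,"wy":0,"wz":0.05,"dx":0,"dy":0,"dz":0,"hand":0.7},{"wx":0,"wy":0,"wz":0.05,"dx":0,"dy":0,"dz":0,"hand":0.7},{"wx":0,"wy":0,"wz":0.05,"dx":0,"dy":0,"dz":0,"hand":0.7}]'
python3 -m jog '[{"wx":0,"wy":0,"wz":0.05,"dx":0,"dy":0,"dz":0,"hand":0.7},{"wx":0,"wy":0,"wz":0.05,"dx":0,"dy":0,"dz":0,"hand":0.7},{"wx":0,"wy":0,"wz":0.05,"dx":0,"dy":0,"dz":0,"hand":0.7},{"wx":0,"wy":0,"wz":0.05,"dx":0,"dy":0,"dz":0,"hand":0.7},{"wx":0,"wy":0,"wz":0.05,"dx":0,"dy":0,"dz":0,"hand":0.7}]'
```

```text
clock: 5.75
tool_pos: [0.5591, 0.2893, 0.0237]
eef_rot: [0.776, 0.631, 0.002, -0.0]
contact_force: [-0.1, 2.0, 4.2]
opening: 0.633
finger_force: 12.0
clock: 6.17
tool_pos: [0.5587, 0.2894, 0.0237]
eef_rot: [0.596, 0.803, 0.002, -0.0]
contact_force: [-0.4, 2.8, 4.0]
opening: 0.628
finger_force: 12.0
```

```bash
python3 -m jog '[{"wx":0,"wy":0,"wz":0.05,"dx":0,"dy":0,"dz":0,"hand":0.7},{"wx":0,"wy":0,"wz":0.05,"dx":0,"dy":0,"dz":0,"hand":0.7},{"wx":0,"wy":0,"wz":0.05,"dx":0,"dy":0,"dz":0,"hand":0.7},{"wx":0,"wy":0,"wz":0.05,"dx":0,"dy":0,"dz":0,"hand":0.7},{"wx":0,"wy":0,"wz":0.05,"dx":0,"dy":0,"dz":0,"hand":0.7}]' >/dev/null
python3 -m jog '[{"wx":0,"wy":0,"wz":0.05,"dx":0,"dy":0,"dz":0,"hand":0.7},{"wx":0,"wy":0,"wz":0.05,"dx":0,"dy":0,"dz":0,"hand":0.7},{"wx":0,"wy":0,"wz":0.05,"dx":0,"dy":0,"dz":0,"hand":0.7},{"wx":0,"wy":0,"wz":0.05,"dx":0,"dy":0,"dz":0,"hand":0.7},{"wx":0,"wy":0,"wz":0.05,"dx":0,"dy":0,"dz":0,"hand":0.7}]' 
python3 -m jog '[{"wx":0,"wy":0,"wz":0.05,"dx":0,"dy":0,"dz":0,"hand":0.7},{"wx":0,"wy":0,"wz":0.05,"dx":0,"dy":0,"dz":0,"hand":0.7},{"wx":0,"wy":0,"wz":0.05,"dx":0,"dy":0,"dz":0,"hand":0.7},{"wx":0,"wy":0,"wz":0.05,"dx":0,"dy":0,"dz":0,"hand":0.7},{"wx":0,"wy":0,"wz":0.02,"dx":0,"dy":0,"dz":0,"hand":0.7}]'
python3 -m jog '[{"wx":0,"wy":0,"wz":0,"dx":0,"dy":0,"dz":0,"hand":0.7},{"wx":0,"wy":0,"wz":0,"dx":0,"dy":0,"dz":0,"hand":0.7}]'
```

```text
clock: 7.0
tool_pos: [0.5581, 0.2888, 0.0237]
eef_rot: [0.138, 0.99, 0.001, 0.0]
contact_force: [-1.5, 1.7, 6.2]
opening: 0.631
finger_force: 12.0
clock: 7.42
tool_pos: [0.5582, 0.2884, 0.0237]
eef_rot: [-0.081, 0.997, 0.001, 0.0]
contact_force: [-1.9, 0.0, 7.0]
opening: 0.632
finger_force: 12.0
clock: 7.58
tool_pos: [0.5584, 0.2884, 0.0237]
eef_rot: [-0.079, 0.997, 0.001, 0.001]
contact_force: [-1.4, 1.1, 6.9]
opening: 0.631
finger_force: 12.0
```

```bash
python3 -m jog '[{"wx":0,"wy":0,"wz":0,"dx":0,"dy":0,"dz":0,"hand":0},{"wx":0,"wy":0,"wz":0,"dx":0,"dy":0,"dz":0,"hand":0},{"wx":0,"wy":0,"wz":0,"dx":0,"dy":0,"dz":0,"hand":0},{"wx":0,"wy":0,"wz":0,"dx":0,"dy":0,"dz":0,"hand":0},{"wx":0,"wy":0,"wz":0,"dx":0,"dy":0,"dz":0.02,"hand":0}]'
python3 -m jog '[{"wx":0,"wy":0,"wz":0,"dx":0,"dy":0,"dz":0.1,"hand":0},{"wx":0,"wy":0,"wz":0,"dx":0,"dy":0,"dz":0.16,"hand":0},{"wx":0,"wy":0,"wz":0,"dx":0,"dy":0,"dz":0.16,"hand":0},{"wx":0,"wy":0,"wz":0,"dx":0,"dy":-0.1,"dz":0.12,"hand":0},{"wx":0,"wy":0,"wz":0,"dx":0,"dy":-0.16,"dz":0,"hand":0}]' >/dev/null
python3 -m jog '[{"wx":0,"wy":0,"wz":0,"dx":-0.005,"dy":-0.16,"dz":0,"hand":0},{"wx":0,"wy":0,"wz":0,"dx":-0.005,"dy":-0.16,"dz":0,"hand":0},{"wx":0,"wy":0,"wz":0,"dx":-0.01,"dy":-0.16,"dz":0,"hand":0},{"wx":0,"wy":0,"wz":0,"dx":-0.01,"dy":-0.16,"dz":0,"hand":0},{"wx":0,"wy":0,"wz":0,"dx":-0.01,"dy":-0.16,"dz":0,"hand":0}]'
python3 - <<'E'
from h import *
import cv2
s=r.get_state(); print(s["q"].round(2))
def crop(im,x,y,w,h,W,H): return cv2.resize(im[y:y+h,x:x+w],(W,H),interpolation=cv2.INTER_CUBIC)
a=crop(r.snapshot("top"),92,165,80,60,400,300);b=crop(r.snapshot("scene"),315,205,80,60,400,300)
cv2.imwrite("pics/c2.png",np.hstack([a,b])[:,:,::-1])
E
```

```text
clock: 8.0
tool_pos: [0.5576, 0.2869, 0.0266]
eef_rot: [-0.079, 0.997, -0.001, -0.001]
contact_force: [0.8, -0.2, -0.4]
opening: 0.984
finger_force: 0.0
clock: 8.83
tool_pos: [0.5477, 0.0207, 0.1629]
eef_rot: [-0.079, 0.997, -0.0, 0.0]
contact_force: [-0.2, -1.0, -0.2]
opening: 1.002
finger_force: 0.0
[ 0.39  0.85 -0.91  1.85  0.86  0.89  0.78]
```

View pics/c2.png

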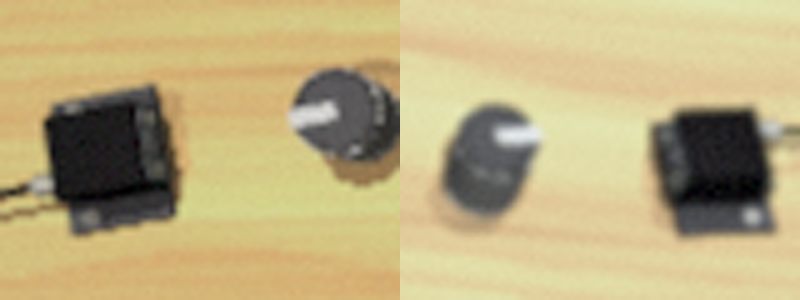

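The top crop shows the strip pointing from (337,111) to (291,120). Extended, it meets the middle of the reader's front face at about (145,147), so the tin is done. Next is the leg.

```bash
python3 -m jog '[{"wx":0,"wy":0,"wz":-0.049,"dx":0,"dy":-0.04,"dz":0,"hand":0.35},{"wx":0,"wy":0,"wz":-0.049,"dx":0,"dy":-0.04,"dz":0,"hand":0.35},{"wx":0,"wy":0,"wz":-0.049,"dx":0,"dy":-0.04,"dz":0,"hand":0.35},{"wx":0,"wy":0,"wz":-0.049,"dx":0,"dy":-0.04,"dz":0,"hand":0.35},{"wx":0,"wy":0,"wz":-0.049,"dx":0,"dy":-0.038,"dz":0,"hand":0.35}]'
python3 -m jog '[{"wx":0,"wy":0,"wz":0,"dx":0,"dy":0,"dz":-0.08,"hand":0.35},{"wx":0,"wy":0,"wz":0,"dx":0,"dy":0,"dz":-0.08,"hand":0.35},{"wx":0,"wy":0,"wz":0,"dx":0,"dy":0,"dz":-0.05,"hand":0.35},{"wx":0,"wy":0,"wz":0,"dx":0,"dy":0,"dz":0,"hand":0.35}]'
python3 - <<'E'
from h import *
import cv2
def crop(im,x,y,w,h,W,H): return cv2.resize(im[y:y+h,x:x+w],(W,H),interpolation=cv2.INTER_CUBIC)
a=crop(r.snapshot("top"),215,145,80,80,400,400);b=crop(r.snapshot("scene"),205,190,80,80,400,400)
cv2.imwrite("pics/c3.png",np.hstack([a,b])[:,:,::-1])
E
```

```text
clock: 9.35
tool_pos: [0.5482, -0.0268, 0.1629]
eef_rot: [0.167, 0.986, 0.0, 0.0]
contact_force: [0.9, 0.6, -0.6]
opening: 0.656
finger_force: 0.0
clock: 9.68
tool_pos: [0.5466, -0.0268, 0.108]
eef_rot: [0.165, 0.986, -0.001, -0.002]
contact_force: [-0.3, -0.3, -0.6]
opening: 0.652
finger_force: 0.0
```

View pics/c3.png

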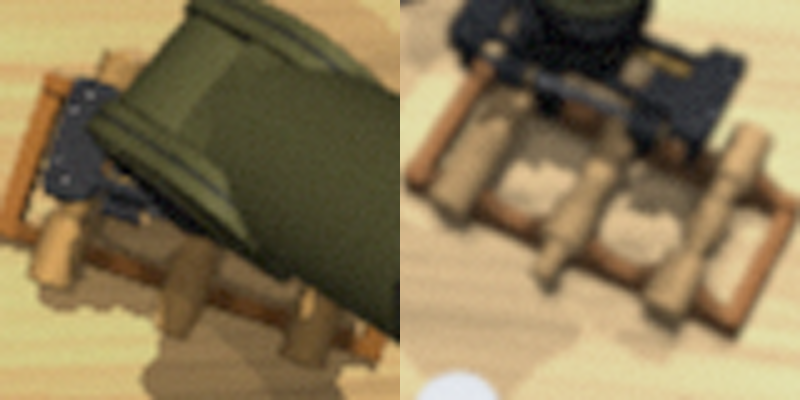

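The crops show the gripper straddling the leg's waist, with the leg at about (590,200) in the right one and the neighbouring pieces clear. I'll go down and grip.

```bash
python3 -m jog '[{"wx":0,"wy":0,"wz":0,"dx":0,"dy":0,"dz":-0.1,"hand":0.35},{"wx":0,"wy":0,"wz":0,"dx":0,"dy":0,"dz":-0.1,"hand":0.35},{"wx":0,"wy":0,"wz":0,"dx":0,"dy":0,"dz":-0.08,"hand":0.35},{"wx":0,"wy":0,"wz":0,"dx":0,"dy":0,"dz":-0.036,"hand":0.35},{"wx":0,"wy":0,"wz":0,"dx":0,"dy":0,"dz":0,"hand":0.35}]'
python3 -m jog '[{"wx":0,"wy":0,"wz":0,"dx":0,"dy":0,"dz":0,"hand":0.7},{"wx":0,"wy":0,"wz":0,"dx":0,"dy":0,"dz":0,"hand":0.9},{"wx":0,"wy":0,"wz":0,"dx":0,"dy":0,"dz":0,"hand":1},{"wx":0,"wy":0,"wz":0,"dx":0,"dy":0,"dz":0,"hand":1},{"wx":0,"wy":0,"wz":0,"dx":0,"dy":0,"dz":0,"hand":1}]' 25
python3 -m jog '[{"wx":0,"wy":0,"wz":0,"dx":0,"dy":0,"dz":0,"hand":1},{"wx":0,"wy":0,"wz":0,"dx":0,"dy":0,"dz":0,"hand":1},{"wx":0,"wy":0,"wz":0,"dx":0,"dy":0,"dz":0,"hand":1},{"wx":0,"wy":0,"wz":0,"dx":0,"dy":0,"dz":0,"hand":1}]'
```

```text
clock: 10.2
tool_pos: [0.5477, -0.0266, 0.0302]
eef_rot: [0.165, 0.986, -0.0, -0.001]
contact_force: [-0.2, 0.7, 1.3]
opening: 0.647
finger_force: 0.0
clock: 10.62
tool_pos: [0.5486, -0.0268, 0.0318]
eef_rot: [0.165, 0.986, 0.0, 0.001]
contact_force: [0.1, -0.7, -0.8]
opening: 0.296
finger_force: 0.0
clock: 10.95
tool_pos: [0.5488, -0.0261, 0.0316]
eef_rot: [0.165, 0.986, 0.001, 0.001]
contact_force: [0.1, 1.5, 5.7]
opening: 0.264
finger_force: 25.0
```

```bash
python3 -m jog '[{"wx":0,"wy":0,"wz":0,"dx":0,"dy":0,"dz":0.05,"hand":1},{"wx":0,"wy":0,"wz":0,"dx":0,"dy":0,"dz":0.12,"hand":1},{"wx":0,"wy":0,"wz":0,"dx":0,"dy":0,"dz":0.15,"hand":1},{"wx":0,"wy":0,"wz":0,"dx":0,"dy":0,"dz":0.15,"hand":1},{"wx":0,"wy":0,"wz":0,"dx":0,"dy":0,"dz":0.15,"hand":1}]'
python3 -m jog '[{"wx":0,"wy":0,"wz":0,"dx":0,"dy":0,"dz":0.15,"hand":1},{"wx":0,"wy":0,"wz":0,"dx":-0.08,"dy":-0.04,"dz":0.1,"hand":1},{"wx":0,"wy":0,"wz":0,"dx":-0.12,"dy":-0.08,"dz":0,"hand":1},{"wx":0,"wy":0,"wz":0.02,"dx":-0.12,"dy":-0.08,"dz":0,"hand":1},{"wx":0,"wy":0,"wz":0.02,"dx":-0.12,"dy":-0.1,"dz":0,"hand":1}]'
python3 -m jog '[{"wx":0,"wy":0,"wz":0.02,"dx":-0.1,"dy":-0.12,"dz":0,"hand":1},{"wx":0,"wy":0,"wz":0.02,"dx":-0.08,"dy":-0.12,"dz":0,"hand":1},{"wx":0,"wy":0,"wz":0.02,"dx":-0.04,"dy":-0.12,"dz":0,"hand":1},{"wx":0,"wy":0,"wz":0.02,"dx":0,"dy":-0.12,"dz":0,"hand":1},{"wx":0,"wy":0,"wz":0,"dx":0,"dy":-0.12,"dz":0,"hand":1}]'
python3 -c "
from plant import r;print(r.get_state()['q'].round(2))"
```

```text
clock: 11.37
tool_pos: [0.5468, -0.0275, 0.1868]
eef_rot: [0.165, 0.986, -0.001, -0.001]
contact_force: [0.0, 0.2, -0.9]
opening: 0.262
finger_force: 25.0
clock: 11.78
tool_pos: [0.4363, -0.1021, 0.2486]
eef_rot: [0.124, 0.992, -0.0, -0.0]
contact_force: [-0.5, -0.6, -0.1]
opening: 0.265
finger_force: 25.0
clock: 12.2
tool_pos: [0.3808, -0.2538, 0.248]
eef_rot: [0.045, 0.999, -0.0, -0.001]
contact_force: [0.3, 1.1, -0.2]
opening: 0.264
finger_force: 25.0
[ 1.12  0.63 -1.03  2.01  0.7   0.9   1.19]
```

```bash
python3 -m jog '[{"wx":-0.003,"wy":-0.0435,"wz":0,"dx":0,"dy":-0.04,"dz":0,"hand":1},{"wx":-0.0035,"wy":-0.0435,"wz":0,"dx":0,"dy":-0.05,"dz":0,"hand":1},{"wx":-0.0035,"wy":-0.0435,"wz":0,"dx":0,"dy":-0.05,"dz":0,"hand":1},{"wx":-0.0035,"wy":-0.0435,"wz":0,"dx":0,"dy":-0.04,"dz":0,"hand":1},{"wx":-0.0035,"wy":-0.0435,"wz":0,"dx":0,"dy":-0.03,"dz":-0.03,"hand":1}]'
python3 -m jog '[{"wx":0,"wy":0,"wz":0,"dx":0,"dy":-0.01,"dz":-0.03,"hand":1},{"wx":0,"wy":0,"wz":0,"dx":0,"dy":0,"dz":0,"hand":1},{"wx":0,"wy":0,"wz":0,"dx":0,"dy":0,"dz":0,"hand":1}]'
python3 - <<'E'
from h import *
import cv2
from scipy.spatial.transform import Rotation as Ro
s=r.get_state(); M=Ro.from_quat(s["eef_rot"]).as_matrix(); print(s["q"].round(2)); print(M.round(3).tolist()); g=s["tool_pos"]-M[:,2]*r.grip_point_offset; d=-M[:,0]; print("grasp",g,"tenon",g+.092*d)
def crop(im,x,y,w,h,W,H): return cv2.resize(im[y:y+h,x:x+w],(W,H),interpolation=cv2.INTER_CUBIC)
a=crop(r.snapshot("top"),330,85,80,120,400,600);b=crop(r.snapshot("scene"),95,140,80,120,400,600)
cv2.imwrite("pics/c4.png",np.hstack([a,b])[:,:,::-1])
for n in("top","scene"):
  for q in("leg","tenon","lens"): print(n,q,[(np.round(x["bbox"]).tolist(),round(x["p"],2)) for x in r.search_frame(n,q)[:2]])
E
```

```text
clock: 12.62
tool_pos: [0.3823, -0.3057, 0.2417]
eef_rot: [0.046, 0.975, -0.007, 0.215]
contact_force: [1.8, -2.4, -1.6]
opening: 0.265
finger_force: 25.0
clock: 12.87
tool_pos: [0.3828, -0.307, 0.2335]
eef_rot: [0.045, 0.976, -0.008, 0.212]
contact_force: [0.1, 0.5, -0.7]
opening: 0.266
finger_force: 25.0
[ 1.3   0.57 -0.83  2.26  1.15  0.21  1.  ]
[[-0.906, 0.092, 0.414], [0.085, 0.996, -0.034], [-0.415, 0.004, -0.91]]
grasp [ 0.37508624 -0.30633762  0.25054583] tenon [ 0.45841177 -0.31414992  0.28875348]
top leg [([353.0, 210.0, 379.0, 270.0], 0.77), ([99.0, 182.0, 127.0, 209.0], 0.29)]
top tenon [([356.0, 207.0, 377.0, 272.0], 0.66), ([308.0, 232.0, 349.0, 285.0], 0.43)]
top lens [([344.0, 97.0, 408.0, 150.0], 0.67)]
scene leg [([159.0, 140.0, 173.0, 155.0], 0.6)]
scene tenon [([158.0, 139.0, 172.0, 155.0], 0.43)]
scene lens [([103.0, 173.0, 148.0, 216.0], 0.65)]
```

View pics/c4.png

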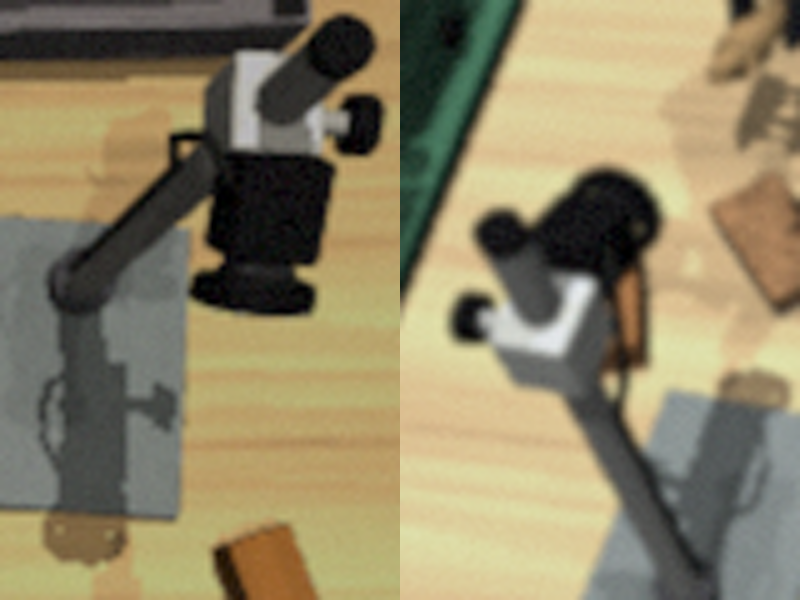

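The top crop shows the lamp's rim spanning (190,290) to (315,300) with its front edge at y≈314. The scene crop shows the rim's top at y≈168 and its right edge at x≈660. I'll fit the lens ring to these.

```bash
python3 - <<'E'
from h import *
psi=-0.08
def ring(L,psi=psi):
    a=np.radians(25); d=np.array([np.cos(a)*np.cos(psi),np.cos(a)*np.sin(psi),np.sin(a)])
    y=np.array([-np.sin(psi),np.cos(psi),0]); z=np.cross(d,y); t=np.linspace(0,2*np.pi,90)
    return L+.029*(np.cos(t)[:,None]*y+np.sin(t)[:,None]*z)
def ft(L):
    T=np.array([proj("top",p) for p in ring(L)]);S=np.array([proj("scene",p) for p in ring(L)])
    return np.array([T[:,0].min()-368,T[:,0].max()-393,T[:,1].max()-147.8,S[:,0].max()-147,S[:,1].min()-173.6])
F=least_squares(ft,[.61,-.325,.335]);print("ring fit",F.x.round(4),F.fun.round(1))
for z in(.32,.335,.35):print(z,ft(np.array([.606,-.3225,z])).round(1))
c=[("top",(398.6,94.2)),("scene",(115.6,186.4))]
k=least_squares(lambda p:np.concatenate([proj(n,p)-uv for n,uv in c]),[.7,-.33,.45]);print("column top",k.x,k.fun)
a=np.radians(25); d=np.array([np.cos(a)*np.cos(psi),np.cos(a)*np.sin(psi),np.sin(a)])
print("tenon goal",F.x-.12*d,"leg goal",F.x-.212*d)
E
```

```text
ring fit [ 0.6119 -0.3242  0.3478] [-0.1  0.   0.  -0.1 -0. ]
0.32 [-4.2 -4.9  4.9  3.2  4.2]
0.335 [-2.3 -2.6  3.6  2.1  1.1]
0.35 [-0.4 -0.2  2.3  0.9 -2.1]
column top [ 0.69924768 -0.32960662  0.4534051 ] [-0.70505832  0.1124806  -0.82590778 -0.22752883]
tenon goal [ 0.50353982 -0.3155402   0.29711398] leg goal [ 0.42042618 -0.30887688  0.2582331 ]
```

```bash
python3 -m jog '[{"wx":0,"wy":-0.002,"wz":0,"dx":0.03,"dy":-0.003,"dz":0.008,"hand":1},{"wx":0,"wy":-0.002,"wz":0,"dx":0.05,"dy":-0.003,"dz":0.008,"hand":1},{"wx":0,"wy":0,"wz":0,"dx":0.05,"dy":-0.003,"dz":0.008,"hand":1},{"wx":0,"wy":0,"wz":0,"dx":0.03,"dy":-0.003,"dz":0.006,"hand":1},{"wx":0,"wy":0,"wz":0,"dx":0.015,"dy":0,"dz":0,"hand":1}]'
python3 -m jog '[{"wx":0,"wy":0,"wz":0,"dx":0,"dy":0,"dz":0,"hand":1},{"wx":0,"wy":0,"wz":0,"dx":0,"dy":0,"dz":0,"hand":1},{"wx":0,"wy":0,"wz":0,"dx":0,"dy":0,"dz":0,"hand":1}]'
python3 - <<'E'
from h import *
import cv2
from scipy.spatial.transform import Rotation as Ro
s=r.get_state(); M=Ro.from_quat(s["eef_rot"]).as_matrix(); print(s["q"].round(2)); g=s["tool_pos"]-M[:,2]*r.grip_point_offset; d=-M[:,0]; t=g+.092*d; print("d",d,"grasp",g,"tenon",t)
a=np.radians(25);psi=-.08; dl=np.array([np.cos(a)*np.cos(psi),np.cos(a)*np.sin(psi),np.sin(a)]); y=np.array([-np.sin(psi),np.cos(psi),0]); z=np.cross(dl,y)
e=t-[.611,-.324,.347]; print("in lens",e@dl,e@y,e@z,"ang",np.degrees(np.arccos(d@dl)))
o=[]
for n,(x0,y0) in(("top",(330,100)),("scene",(95,110))):
    im=r.snapshot(n); k=cv2.resize(im[y0:y0+120,x0:x0+80],(400,600),interpolation=cv2.INTER_CUBIC)
    for P,c in((t,(255,0,0)),(g,(0,255,0)),(np.array([.611,-.324,.347]),(255,0,255)),(t-.028*d,(0,0,255))):
        uv=(proj(n,P)-(x0,y0)+.5)*5; cv2.circle(k,tuple(int(v) for v in uv),3,c,-1)
    o.append(k)
cv2.imwrite("pics/c5.png",np.hstack(o)[:,:,::-1])
E
```

```text
clock: 13.68
tool_pos: [0.4296, -0.3099, 0.2423]
eef_rot: [0.045, 0.975, -0.007, 0.219]
contact_force: [0.5, -0.1, -1.2]
opening: 0.266
finger_force: 25.0
clock: 13.93
tool_pos: [0.4264, -0.3099, 0.2411]
eef_rot: [0.045, 0.975, -0.007, 0.217]
contact_force: [0.6, 0.7, -0.8]
opening: 0.261
finger_force: 25.0
[ 1.26  0.6  -0.88  2.18  1.08  0.29  1.03]
d [ 0.90205009 -0.08484116  0.42321107] grasp [ 0.41854277 -0.30923604  0.25800565] tenon [ 0.50153137 -0.31704142  0.29694107]
in lens -0.1205547683696151 -0.0018118307979701055 0.0009816905781279042 ang 0.7163213337804786
```

View pics/c5.png

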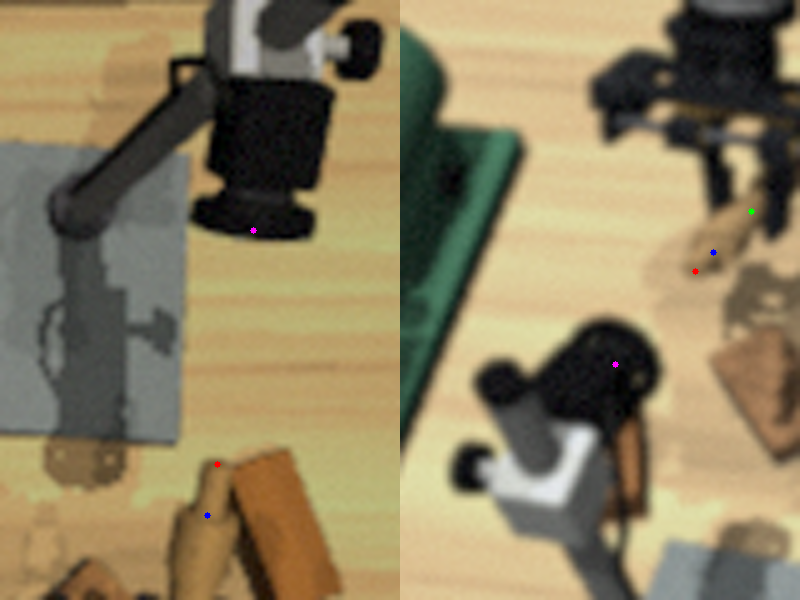

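The overlay shows the tenon tip at the predicted (217,464) in the top crop and (695,271) in the scene crop. The tenon is about 120 mm before the lens, under 2 mm off its line of sight and within 1° of it.

```bash
python3 -m jog '[{"wx":0,"wy":0,"wz":0,"dx":0,"dy":0,"dz":0,"hand":1},{"wx":0,"wy":0,"wz":0,"dx":0,"dy":0,"dz":0,"hand":1},{"wx":0,"wy":0,"wz":0,"dx":0,"dy":0,"dz":0,"hand":1}]' && python3 -c "
from plant import r;print(r.finish_job())"
```

```text
clock: 14.28
tool_pos: [0.4269, -0.31, 0.2414]
eef_rot: [0.045, 0.975, -0.008, 0.217]
contact_force: [0.1, -0.8, -0.9]
opening: 0.263
finger_force: 25.0
the job is handed in; nothing more can be done
None
```

I handed the job in at 14.3 s, and no verdict came back: the tin stands released with its label facing the reader, and the leg is held still with its tenon measured about 12 cm before the lens, in line with it.

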